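Clamp a valve stem in the bench micrometer with the ratchet

TASK

Lay the long square-ended steel stem in the channel of the bench micrometer and slide it in under the spindle, gently, until it rests against the end stop. Then close the spindle on it by turning the small ratchet knob on top clockwise until you feel it slip; let it slip by roughly a tenth of a turn (never more than a sixth) and let go, leaving the stem clamped. Leave the other things where they are.

Things in the scene. Friction and masses are not known exactly. Their poses are not given: they have to be found in the camera images.
- gauge: Grey bench micrometer fixed to the worktop, 100 x 108 x 165 mm. Origin on the worktop under the spindle axis; z up, +x to its column at the back (x 30 to 56, y -18 to 26, up to z 98 mm), -y to the open end of its channel. Round boss (radius 16 mm, z 78 to 100) over the axis, the spindle hanging from it. A stem home against the stop has its centre at (0, -51, 51) mm.
- channel (a point): Middle of the channel's floor, at gauge (0, -44, 45) mm. The channel runs along the gauge's y from y -66 to -22 mm: 16 mm wide, walls 7 mm high, lips flared outward to z 58 mm, 34 mm wide overall. It stands on a rail 30 mm wide, top at z 45 mm, y -66 to +18 mm; beyond y -66 nothing is under the stem.
- end_stop: Small upright steel plate fixed on the rail's inner end, 26 mm wide, 22 mm tall; origin in the middle of its foot, at gauge (0, 17, 45) mm; its face towards the channel is at gauge y = +14 mm. Bears only a gentle push of the stem (under 25 N).
- spindle: Steel rod, 9 mm diameter, origin at the centre of its flat lower tip, on the gauge's axis; at the start the tip is 5 to 10.5 mm above the top of a stem lying on the rail. It sinks 5 mm for each radian that the thimble turns clockwise, must not press on the stem with more than 25 N, and stays where it is left.
- thimble_top (a point): Centre of the top of the aluminium thimble (36 mm diameter, z 101 to 125 mm), which turns on the gauge's vertical axis at constant height and drives the spindle; 0.095 N m turns it freely. Turned directly it has no slip and would crush the stem. x axis: towards its black index line.
- ratchet_grip (a point): Dark knurled ratchet knob above the thimble, 22 mm diameter, z 131 to 165 mm; point on its axis at z 150. Turned clockwise from above it carries the thimble (0.095 N m) till the spindle sits on the stem, then the torque climbs to 0.175 N m, where it slips (16 N on the stem). Turned back it opens. x axis: to its white line, which meets the black line until it slips; the angle between them is the slip.
- pin_center (a point): The long steel stem to be clamped: 130 mm long along its x axis, round (11 mm) in the middle and 12 x 12 mm square over 42 mm at each end, both ends alike, about 0.09 kg, lying flat on the worktop. The point is its centre, 6 mm over its underside.
- pin: The same long stem; origin on its underside, half-way along it, x axis along it.
- short_pin_center (a point): A shorter stem of the same kind, 70 mm long; leave it alone. Point at its centre, 6 mm over its underside.
- ptfe_tape: White roll of tape, 52 mm across, 15 mm tall, leave alone. Origin at the centre of its underside.
- ball_valve: Brass ball valve with a lever, 32 x 115 x 49 mm, leave alone. Origin at its underside.
- teaspoon: Metal teaspoon, 132 x 26 x 9 mm along its x, leave alone. Origin at the centre of its underside.
- cap_black: Black bottle cap, 57 mm across, 24 mm tall, leave alone. Origin at the centre of its underside.
- cap_grey: Grey bottle cap, 69 mm across, 24 mm tall, leave alone. Origin at the centre of its underside.
There are look-alikes about, which are no part of the job. Leave any yellow look-alike of the pin alone.

How it is judged:
On the way, in this order (a step that is already met when the one before it is completed fails the run):
1. the long stem lies in the channel, home against the end stop (y of pin_center in the frame of gauge between -0.0545 and -0.0475 m and x of pin_center in the frame of gauge between -0.004 and 0.004 m and z of pin_center in the frame of gauge between 0.048 and 0.054 m and angle between the x axis of pin_center and the y axis of gauge, either way round below 0.1 rad), for 0.2 s.
2. the spindle presses on the stem and the ratchet has slipped (all of step 1 and contact force between spindle and pin above 8 N and angle between the x axis of ratchet_grip and the x axis of thimble_top, either way round above 0.15 rad), for 0.2 s.
At the end, for the whole second after the job is handed in: The long stem lies in the channel, its end within 3.5 mm of the end stop, centre within 4 mm sideways and 3 mm in height of its seat, within 0.1 rad of the channel; the spindle presses on it with over 8 N; the ratchet has slipped 0.15 to 1.05 rad; the stem is still (all of step 2 and angle between the x axis of ratchet_grip and the x axis of thimble_top, either way round below 1.05 rad and linear speed of pin below 0.01 m/s); the robot touches nothing.
It fails at once if the ratchet slips on for more than a sixth of a turn (1.05 rad) (angle between the x axis of ratchet_grip and the x axis of thimble_top, either way round above 1.06 rad).
It fails at once if the spindle squeezes the stem with more than 25 N (contact force between spindle and pin above 25 N).
It fails at once if the stem is pushed against the end stop with more than 25 N (contact force between end_stop and pin above 25 N).
It fails at once if one of the other loose things is moved by more than 20 mm (distance of any of short_pin_center, ptfe_tape, ball_valve, teaspoon, cap_black, cap_grey from where it was at the start of the episode above 0.02 m).
It also fails if it takes over 69 s, if anything falls off the work surface, if the arm or the gripper's body presses on something with over 40 N, if the wrist force passes 120 N, or if a joint passes its speed limit or range.

ROBOT

A 6-joint arm with a two-finger parallel gripper is mounted at the origin on a cart in front of the work surface, level with it; the furniture and walls round the work are solid. World frame = base frame: x ahead of the robot, y to its left, z up, the work surface at z = 0. Lengths are in m, angles in rad, forces in N, time in s.
With the tool pointing down it reaches from about 0.25 to 0.725 m from the base axis. Payload 4 kg.
Tool frame: the origin (TCP) lies midway between the tips of the shut fingers; the grasp point (between the pads) lies 19 mm behind it; z points along the fingers, y is the line along which they close (so a half turn about z gives the same grasp; the last joint's range is limited). The gripper opens to 85 mm and grips with 20 to 120 N. Pads are 22 mm wide; open, the fingers measure 114 mm over their backs; the gripper's body (76 mm by 85 mm) begins 54 mm behind the grasp point. The pads swing forward as they close: fully open they stand 13 mm farther back than shut.
Start: joints at [1.194, 0.241, 0.005, 1.335, 0, 1.571], TCP at [0.184, 0.465, 0.198] pointing down, gripper open.
Joint ranges: [-2.72, 2.72], [-1.05, 1.87], [-1.09, 1.28], [-1.99, 2.15], [-1.42, 1.44], [-3.14, 3.14]. Speed limits (rad/s): [2.79, 2.79, 3.14, 3.14, 3.14, 3.14].

INTERFACE

Orientations are given as a unit quaternion [x, y, z, w].
In Python, from workcell import status, camera, get_calibration, ticket gives the robot as it stands.
- The arm moves only by the shell command python3 -m creep 'ROWS' [OPENING]. ROWS is JSON, a list of rows, each a list of 6 numbers: the shift along the world's x, y, z in cm, then the turn, a rotation vector about the world's x, y, z in degrees. A call has 1 to 8 rows; each row shifts and turns the commanded pose from where the row before left it; what a row does not reach is not made up. A row lasts 1/10 s, in which the tool goes at most 50 mm and 8.59 degrees, less where a joint would pass 70% of its speed; a pose out of reach is approached as far as the arm can. A call is refused whole if a number of a shift passes 5 or a number of a turn 8.59, either way. A call with a gripper value outside its range is refused whole. OPENING is the opening, from -1 (shut) to 1 (fully open), so that 0 is half open, set as the call begins (- or left out, the last holds). The fingers move at their own pace and stop on an object; the grip force is fixed at half the most. Time passes only in rows, so rows that do not move let the fingers close. It gives the time, the measured TCP pose, the force, the opening and the grip force at its end, in the units of the state.
- status.get_obs(): the state, without advancing time (a new reading comes with each control period).
- camera(name): name is "side" or "top" or "wrist"; returns the picture (420x560x3 uint8, red, green, blue); there is no depth.
- get_calibration(name): a dict with "fx", "fy", "cx", "cy" (pixels), "rvec" (rotation vector, rad) and "tvec" (3), from world to camera coordinates, as OpenCV has them; the wrist camera has in their place "tool_from_camera" (4x4, takes a point from camera to tool coordinates, whose origin is the TCP and whose axes are the flange's). Camera axes: x right, y down, z forward; pixel columns grow to the right and rows downward; lengths in m; the calibration is good to about 2 mm. A picture is of the moment at which its call begins: read the wrist's pose just before it. get_calibration takes no time and is no camera call.
- ticket.job_done(): hands the job in; it is judged then, once.
The state is a dict: "clock": time; "joint_pos": joint angles; "joint_vel": joint speeds; "tau": joint torques, N m; "eef_pos": TCP position; "tool_rot": TCP orientation; "ft_force": force on the tool from outside, world axes, zero at the start; "ft_torque": the same for the moment, N m; "grip_width": finger opening in m; "grasp_force": force on a finger pad.
Only numpy, scipy, OpenCV 4.12 (cv2) and the standard library are available. Lean on these libraries where they do the work, as an engineer would, in place of code of your own. Each camera call takes 0.05 s, during which the arm holds its last target. There are 200 camera calls.

## Working session

There is one attempt and no reset: what is moved stays moved. The work goes in short steps, Python scripts to look and compute and a shell command to move; the robot and the scene stay as the last step left them, time stands still between calls to the robot, and variables do not carry over. Pictures are saved under pics/ and viewed, at most 10 in all, crops included, and the job is handed in when it is done.

```bash
mkdir -p pics; ls; cat > h.py <<'E'
import numpy as np,cv2
from scipy.spatial.transform import Rotation as R
from workcell import status,camera,get_calibration,ticket
def snap(n,f):
    im=camera(n); cv2.imwrite('pics/'+f+'.png',im[:,:,::-1]); return im
def cam(n):
    c=get_calibration(n); K=np.array([[c['fx'],0,c['cx']],[0,c['fy'],c['cy']],[0,0,1]]);
    if 'rvec' in c:
        Rm=cv2.Rodrigues(np.array(c['rvec'],float))[0]; t=np.array(c['tvec'],float).ravel()
    else:
        o=status.get_obs(); T=np.eye(4);T[:3,:3]=R.from_quat(o['tool_rot']).as_matrix();T[:3,3]=o['eef_pos']
        M=np.linalg.inv(T@np.array(c['tool_from_camera'])); Rm=M[:3,:3];t=M[:3,3]
    return K,Rm,t
def unproj(n,px,z):
    K,Rm,t=cam(n); px=np.atleast_2d(px).astype(float)
    d=(Rm.T@np.linalg.inv(K)@np.c_[px,np.ones(len(px))].T).T; o=-Rm.T@t
    return o+d*((z-o[2])/d[:,2])[:,None]
def proj(n,P):
    K,Rm,t=cam(n); q=(K@(Rm@np.atleast_2d(P).T+t[:,None])).T; return q[:,:2]/q[:,2:]
E
python3 - <<'E'
from h import *
a=snap('top','top0');b=snap('side','side0')
for n in('top','side'):
    K,Rm,t=cam(n);print(n,K[0,0],-Rm.T@t)
print(status.get_obs())
cv2.imwrite('pics/ts.png',cv2.resize(a,(784,588),interpolation=cv2.INTER_CUBIC)[:,:,::-1])
E
```

```text
pics
top 412.70762231903115 [ 0.42499368 -0.05171205  1.52041211]
side 408.662584743784 [ 0.38558161 -0.98273976  0.67080702]
{'clock': 0.1, 'joint_pos': array([1.19398560e+00, 2.41352543e-01, 3.87535171e-03, 1.33518639e+00,
       2.22830810e-05, 1.57079139e+00]), 'joint_vel': array([ 0.00020814, -0.00108882,  0.0021784 , -0.00088082, -0.00056713,
        0.00081837]), 'tau': array([-1.35160753e-04, -3.73137224e+01,  2.53010505e+01,  1.08464988e-02,
       -7.21263041e-05, -9.10317368e-06]), 'eef_pos': array([0.1837451 , 0.46435226, 0.19690084]), 'tool_rot': array([ 1.87290222e-01,  9.82304179e-01, -9.15019927e-04, -1.85808444e-04]), 'ft_force': array([ 0.13925394,  0.39334708, -0.53769963]), 'ft_torque': array([ 0.07042073,  0.00500483, -0.05000562]), 'grasp_force': 0.0, 'grip_width': 0.08555399792785999}
```

View pics/ts.png

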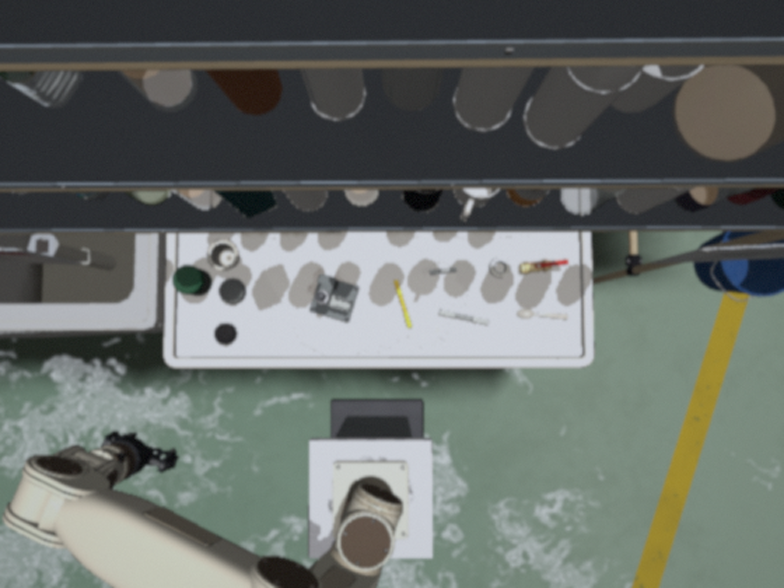

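View pics/side0.png

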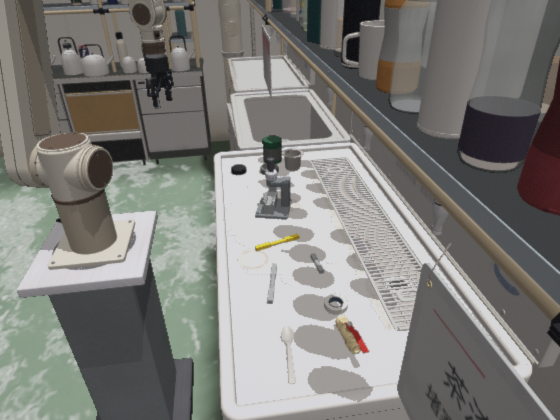

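Candidates for the long stem (top0 pixels): grey stem (331,226), yellow look-alike (287,217), short grey stem (315,193), teaspoon (388,225). The long grey stem at (331,226) fits the description, so I'll check it in a close crop together with the gauge.

```bash
python3 - <<'E'
from h import *
a=cv2.imread('pics/top0.png');b=cv2.imread('pics/side0.png')
A=cv2.resize(a[190:240,210:360],(795,265),interpolation=cv2.INTER_CUBIC)  #5.3x
B=cv2.resize(b[155:225,245:305],(288,336),interpolation=cv2.INTER_CUBIC) #4.8x
C=cv2.resize(b[250:310,250:330],(448,336),interpolation=cv2.INTER_CUBIC) #5.6x
bot=np.hstack([B,C]);bot=np.pad(bot,((0,0),(0,795-bot.shape[1]),(0,0)))[:335]
cv2.imwrite('pics/c1.png',np.vstack([A,bot]))
print(unproj('top',[[331,226],[239,213]],0.006))
print(proj('top',[[.3,0,0],[.3,.1,0]]))
E
```

```text
[[ 0.46679059 -0.24687772  0.006     ]
 [ 0.51572916  0.09045916  0.006     ]]
[[263.71567067 271.93577832]
 [236.38410749 271.98919181]]
```

View pics/c1.png

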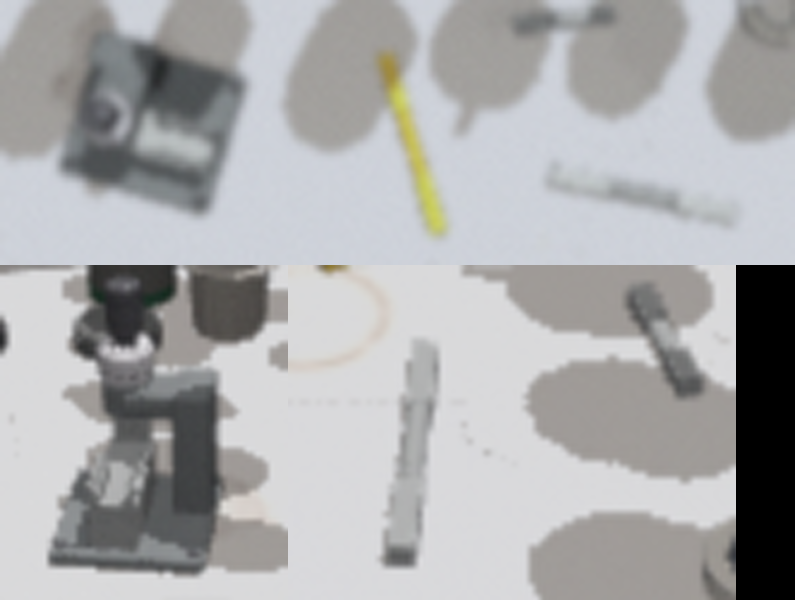

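The top view shows the long grey stem from (314,223) to (349,230). The gauge knob is at (230,212), with the channel opening to the right and nearly parallel to the stem. Yellow is clearly the look-alike.

```bash
python3 - <<'E'
from h import *
o=status.get_obs();M=R.from_quat(o['tool_rot']).as_matrix();print('tool',M.round(3))
e=unproj('top',[[313.8,223],[349.2,230.2]],.01);print('stem',e,e.mean(0))
print('knob',unproj('top',[[230.2,212.3]],.165))
for z in(.3,.5,.8):print('shelf',z,unproj('top',[[230,164]],z))
print(get_calibration('wrist'))
E
```

```text
tool [[-0.93   0.368 -0.001]
 [ 0.368  0.93  -0.002]
 [ 0.    -0.002 -1.   ]]
stem [[ 0.47784954 -0.1837412   0.01      ]
 [ 0.45115083 -0.31242167  0.01      ]] [ 0.46450018 -0.24808143  0.01      ]
knob [[0.50862156 0.1045648  0.165     ]]
shelf 0.3 [[0.64505266 0.09022046 0.3       ]]
shelf 0.5 [[0.6089896  0.06696069 0.5       ]]
shelf 0.8 [[0.55489501 0.03207104 0.8       ]]
{'fx': 299.5382217582888, 'fy': 299.5382217582888, 'cx': 273.7480713405106, 'cy': 216.4354270575678, 'tool_from_camera': array([[ 1.69300434e-03, -9.64313632e-01, -2.64757158e-01,
         6.70944915e-02],
       [ 9.99998524e-01,  1.71043940e-03,  1.64686061e-04,
         1.18242402e-03],
       [ 2.94042060e-04, -2.64757046e-01,  9.64315104e-01,
        -1.76264745e-01],
       [ 0.00000000e+00,  0.00000000e+00,  0.00000000e+00,
         1.00000000e+00]])}
```

```bash
python3 -m creep '[[2.5,-4.1,0.8,0,0,8.3],[2.5,-4.1,0.8,0,0,8.3],[2.5,-4.1,0.8,0,0,8.3],[2.5,-4.1,0.8,0,0,8.3],[2.5,-4.1,0.8,0,0,8.3],[2.5,-4.1,0.8,0,0,8.3]]'
python3 -m creep '[[2.5,-4.1,0.8,0,0,8.3],[2.5,-4.1,0.8,0,0,8.3],[2.5,-4.1,0.8,0,0,8.3],[2.5,-4.1,0.8,0,0,8.3],[2.5,-4.1,0.8,0,0,8.3],[2.5,-4.1,0.8,0,0,8.3],[0,0,0,0,0,0],[0,0,0,0,0,0]]'
python3 - <<'E'
from h import *
o=status.get_obs();print(o['joint_pos'],o['eef_pos'],o['tool_rot'],o['ft_force'],o['ft_torque'])
a=snap('wrist','w1')
cv2.imwrite('pics/w1b.png',cv2.resize(a,(784,588),interpolation=cv2.INTER_CUBIC)[:,:,::-1])
E
```

```text
clock: 0.7
eef_pos: [0.3203, 0.2433, 0.2409]
tool_rot: [-0.202, 0.979, -0.0, -0.0]
ft_force: [1.0, 0.1, -0.0]
grip_width: 0.0853
grasp_force: 0.0
clock: 1.5
eef_pos: [0.4501, 0.0347, 0.2815]
tool_rot: [-0.541, 0.841, 0.001, -0.001]
ft_force: [0.3, 0.3, -0.3]
grip_width: 0.0857
grasp_force: 0.0
[ 7.66408730e-02  1.23441098e-01  7.68354702e-02  1.52565198e+00
  4.04532351e-04 -1.06654423e+00] [0.45011011 0.0347013  0.28150336] [-5.40971854e-01  8.41040355e-01  5.25037675e-04 -5.46881268e-04] [ 0.3006433   0.28570838 -0.27572315] [ 0.0960241   0.02328872 -0.00903977]
```

View pics/w1b.png

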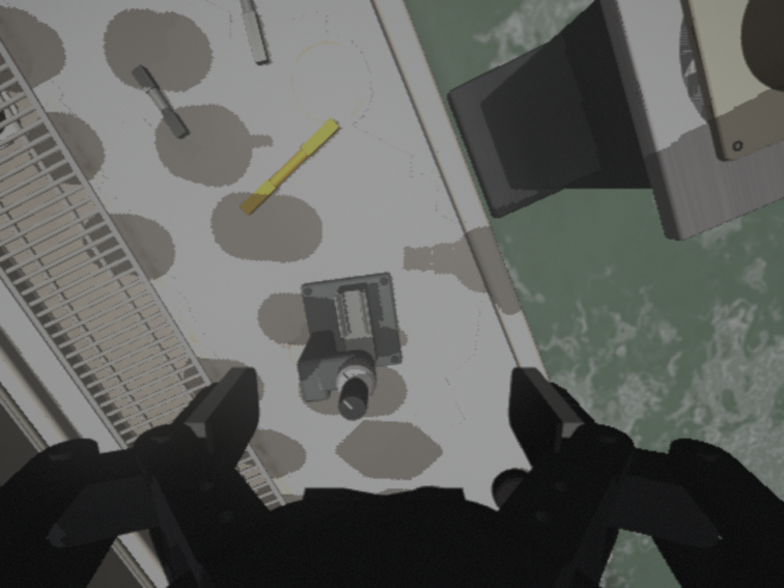

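The wrist view shows the gauge, with its channel at about (354,312) in the enlarged image, running up the image, and the knob at (350,405). The long stem is at (255,30). I'll zoom on the gauge to measure it.

```bash
python3 - <<'E'
from h import *
a=cv2.imread('pics/w1.png')
A=cv2.resize(a[190:310,205:297],None,fx=5,fy=5,interpolation=cv2.INTER_CUBIC)
B=cv2.resize(a[0:60,150:210],None,fx=5,fy=5,interpolation=cv2.INTER_CUBIC);B=np.pad(B,((0,300),(0,0),(0,0)))
cv2.imwrite('pics/c2.png',np.hstack([A,B]))
E
```

```text
(no output)
```

View pics/c2.png

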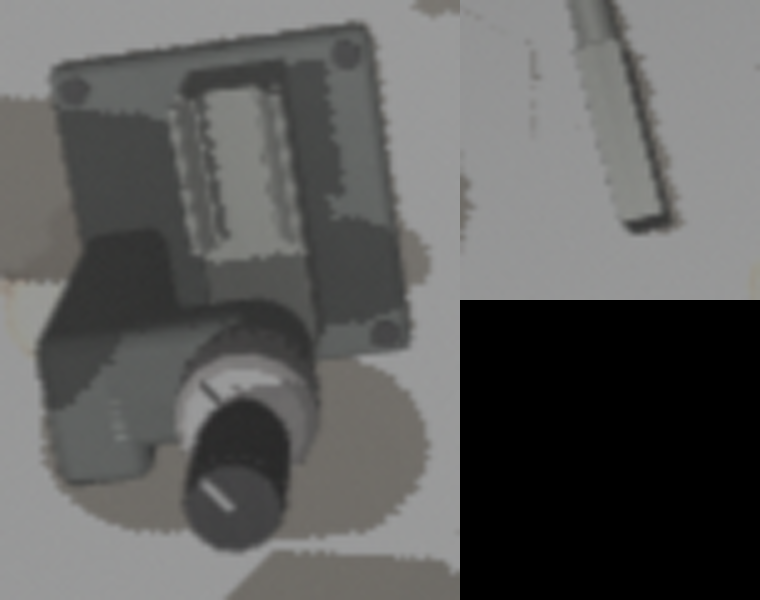

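```bash
python3 - <<'E'
from h import *
from scipy.optimize import least_squares
f=lambda c:np.array([205+c[0]/5,190+c[1]/5])
obs=[((235,508),(0,0,165)),((172,105),(17,-66,58)),((278,85),(-17,-66,58)),((195,252),(17,-22,58)),((302,252),(-17,-22,58)),((233,89),(0,-66,45)),((247,382),(0,0,125))]
px=np.array([f(a) for a,_ in obs]);L=np.array([b for _,b in obs])/1e3
W=lambda p:np.c_[p[0]+np.cos(p[2])*L[:,0]-np.sin(p[2])*L[:,1],p[1]+np.sin(p[2])*L[:,0]+np.cos(p[2])*L[:,1],L[:,2]]
s=least_squares(lambda p:(proj('wrist',W(p))-px).ravel(),[.51,.1,-.2],loss='soft_l1')
print(s.x,np.degrees(s.x[2]));print((proj('wrist',W(s.x))-px).round(1))
g=lambda c:np.array([150+(c[0]-460)/5,c[1]/5])
# stem near end top-edge corners + line
q=unproj('wrist',[g((625,220)),g((664,210)),g((579,45)),g((611,40))],.012);print(q)
print('top knob',unproj('top',[[230.2,212.3]],.165))
E
```

```text
[ 0.51140142  0.11604805 -0.29910528] -17.137470411182488
[[ 0.  -0.2]
 [-1.1 -0.2]
 [ 2.2  0.8]
 [-0.8  0.3]
 [ 1.6 -2.5]
 [-0.4 -0.7]
 [-0.1  8.4]]
[[ 0.48447165 -0.18015113  0.012     ]
 [ 0.47385423 -0.17797656  0.012     ]
 [ 0.47565819 -0.22081099  0.012     ]
 [ 0.46754014 -0.21838806  0.012     ]]
top knob [[0.50862156 0.1045648  0.165     ]]
```

```bash
python3 -m creep '[[0.1,-4.4,-1.8,0,0,2],[0.1,-4.4,-1.8,0,0,2],[0.1,-4.4,-1.8,0,0,2],[0.1,-4.4,-1.8,0,0,2],[0.1,-4.4,-1.8,0,0,2],[0.1,-4.4,-1.8,0,0,2],[0.3,-4.4,-1.8,0,0,1.3],[0,0,0,0,0,0]]'
python3 - <<'E'
from h import *
o=status.get_obs();print(o['joint_pos'],o['eef_pos'],o['tool_rot'])
a=snap('wrist','w2')
print(proj('wrist',[[.479,-.179,.012],[.466,-.243,.012],[.453,-.307,.012]]))
cv2.imwrite('pics/w2b.png',cv2.resize(a[:400,100:460],None,fx=1.5,fy=1.5,interpolation=cv2.INTER_CUBIC)[:,:,::-1])
E
```

```text
clock: 2.35
eef_pos: [0.4577, -0.2743, 0.1526]
tool_rot: [-0.635, 0.773, 0.002, -0.001]
ft_force: [0.1, 0.8, -0.4]
grip_width: 0.0856
grasp_force: 0.0
[-5.39256682e-01  3.33965381e-01  1.36174929e-02  1.25521481e+00
 -1.15245369e-03 -1.91445506e+00] [ 0.45769163 -0.27434441  0.15259277] [-0.63468289  0.7727688   0.00204931 -0.00134609]
[[270.9072603  277.57169334]
 [271.22718892 223.95142742]
 [271.58225561 164.44199601]]
```

View pics/w2b.png

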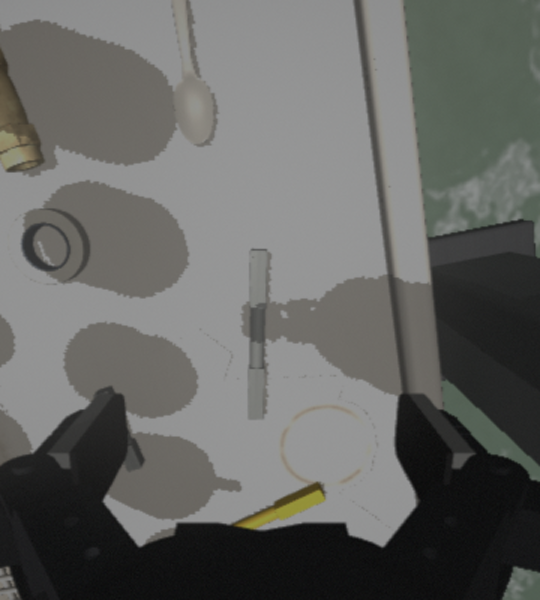

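The stem runs from crop (259,249) to (256,418), within 1 px of my prediction, and the fingers straddle it. I'm descending.

```bash
python3 -m creep '[[0,-0.4,-4,0,0,0],[0.1,0,-4,0,0,0],[0,0,-4,0,0,0],[0,0,-2,0,0,0],[0,0,0,0,0,0]]'
```

```text
clock: 2.9
eef_pos: [0.458, -0.2723, 0.0135]
tool_rot: [-0.637, 0.771, 0.004, -0.001]
ft_force: [-0.4, 0.5, -0.1]
grip_width: 0.0854
grasp_force: 0.0
```

```bash
python3 -m creep '[[0,-0.5,-0.6,0,0,0],[0,0,-0.4,0,0,0],[0,0,0,0,0,0]]'
```

```text
clock: 3.2
eef_pos: [0.4611, -0.2817, 0.0071]
tool_rot: [-0.636, 0.771, -0.001, 0.0]
ft_force: [-0.6, 0.2, 0.3]
grip_width: 0.0853
grasp_force: 0.0
```

```bash
python3 -m creep '[[0,0,0,0,0,0],[0,0,0,0,0,0],[0,0,0,0,0,0],[0,0,0,0,0,0],[0,0,0,0,0,0],[0,0,0,0,0,0],[0,0,0,0,0,0],[0,0,0,0,0,0]]' -1
```

```text
clock: 4.0
eef_pos: [0.4602, -0.2815, 0.006]
tool_rot: [-0.636, 0.772, 0.0, -0.0]
ft_force: [-0.1, -0.5, 0.3]
grip_width: -0.0001
grasp_force: 0.0
```

```bash
python3 -m creep '[[0,0,1,0,0,0],[0,0,5,0,0,0],[0,0,4,0,0,0],[0,0,0,0,0,0]]' 1
python3 -m creep '[[0,0,0,0,0,0],[0,0,0,0,0,0],[0,0,0,0,0,0],[0,0,0,0,0,0]]'
python3 - <<'E'
from h import *
o=status.get_obs();print(o['eef_pos'],o['tool_rot'])
a=snap('wrist','w3')
cv2.imwrite('pics/w3b.png',cv2.resize(a[:400,100:460],None,fx=1.5,fy=1.5,interpolation=cv2.INTER_CUBIC)[:,:,::-1])
E
```

```text
clock: 4.4
eef_pos: [0.4645, -0.2841, 0.1133]
tool_rot: [-0.636, 0.772, -0.006, 0.002]
ft_force: [1.1, -0.9, -0.9]
grip_width: 0.0581
grasp_force: 0.0
clock: 4.8
eef_pos: [0.4593, -0.2809, 0.1047]
tool_rot: [-0.636, 0.772, 0.001, -0.0]
ft_force: [0.5, 0.0, -0.5]
grip_width: 0.0854
grasp_force: 0.0
[ 0.45927902 -0.28091502  0.10472518] [-6.36169114e-01  7.71548311e-01  1.35568521e-03 -4.73535874e-04]
```

View pics/w3b.png

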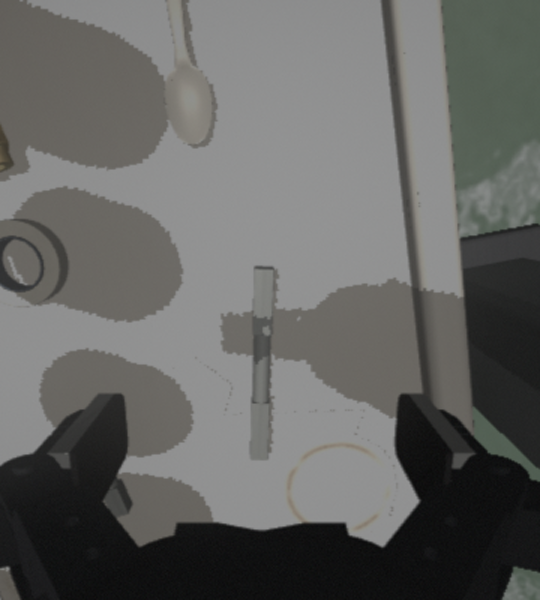

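```bash
python3 - <<'E'
from h import *
o=status.get_obs();print(o['eef_pos'],o['tool_rot'])
M=R.from_quat(o['tool_rot']).as_matrix()
q=unproj('wrist',[[275.3,178],[273.3,305.3]],.012);d=q[1]-q[0];print(q,q.mean(0),np.linalg.norm(d),np.degrees(np.arctan2(d[1],d[0])))
print('in tool',(q-o['eef_pos'])@M)
print('tcp px',proj('wrist',o['eef_pos']))
E
```

```text
[ 0.45945923 -0.28103166  0.10489026] [-6.36160830e-01  7.71555503e-01  1.16104522e-03 -3.95720040e-04]
[[ 0.45260219 -0.30799842  0.012     ]
 [ 0.47883758 -0.18143337  0.012     ]] [ 0.46571989 -0.24471589  0.012     ] 0.12925559161676597 78.2891356761438
in tool [[ 0.02785983  0.00137837  0.09286956]
 [-0.10138542 -0.00025321  0.09297781]]
tcp px [[273.52758815 243.18288435]]
```

The stem is where it was, and the fingers passed over it because they were too high. I'll pre-close partly and go lower.

```bash
python3 -m creep '[[0,0,-3,0,0,0],[0,0,-3,0,0,0],[0,0,-2,0,0,0],[0,0,-1,0,0,0],[0,0,-0.5,0,0,0],[0,0,0,0,0,0],[0,0,0,0,0,0],[0,0,0,0,0,0]]' -0.3
```

```text
clock: 5.65
eef_pos: [0.4611, -0.282, 0.0123]
tool_rot: [-0.636, 0.772, -0.001, 0.0]
ft_force: [-0.4, -0.7, -0.0]
grip_width: 0.0298
grasp_force: 0.0
```

```bash
python3 -m creep '[[0,0,-0.5,0,0,0],[0,0,-0.4,0,0,0],[0,0,0,0,0,0],[0,0,0,0,0,0]]'; python3 -m creep '[[0,0,-0.2,0,0,0],[0,0,0,0,0,0]]'
```

```text
clock: 6.05
eef_pos: [0.46, -0.2813, 0.0018]
tool_rot: [-0.636, 0.772, 0.0, -0.0]
ft_force: [0.1, 0.1, 0.3]
grip_width: 0.0298
grasp_force: 0.0
clock: 6.25
eef_pos: [0.4601, -0.2814, -0.0001]
tool_rot: [-0.636, 0.772, 0.0, -0.0]
ft_force: [-0.9, -0.8, 0.6]
grip_width: 0.0297
grasp_force: 0.0
```

```bash
python3 -m creep '[[0,0,0,0,0,0],[0,0,0,0,0,0],[0,0,0,0,0,0],[0,0,0,0,0,0],[0,0,0,0,0,0]]' -1
```

```text
clock: 6.75
eef_pos: [0.4602, -0.2815, 0.0001]
tool_rot: [-0.636, 0.772, -0.0, 0.0]
ft_force: [0.6, 0.7, -0.7]
grip_width: -0.0005
grasp_force: 0.0
```

```bash
python3 - <<'E'
from h import *
a=snap('wrist','w4');b=snap('side','s4')
A=cv2.resize(a[100:400,150:400],(500,600));B=cv2.resize(b[210:330,230:290],(300,600))
cv2.imwrite('pics/c4.png',np.hstack([A,B])[:,:,::-1])
E
```

```text
(no output)
```

View pics/c4.png

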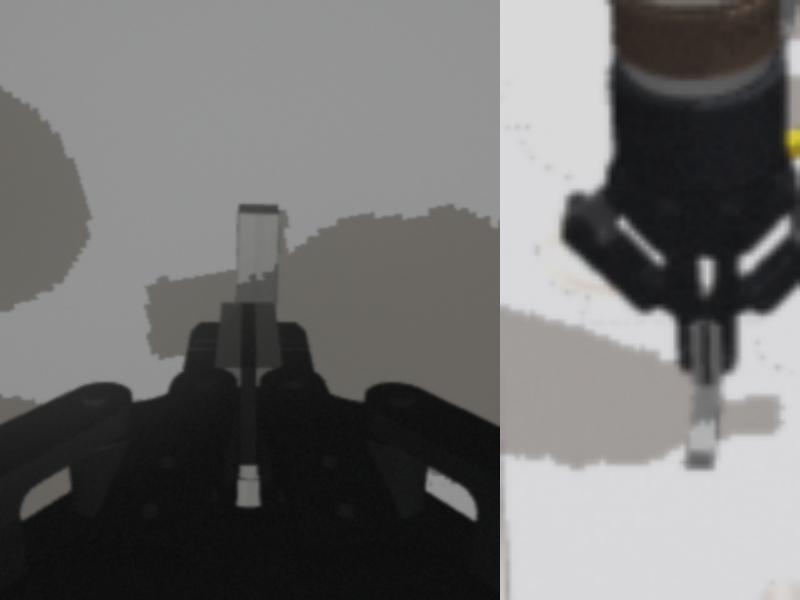

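The shut fingers sit above the stem, so the tips are higher than the TCP reading implies. I'll open them and go down in small steps, watching the force.

```bash
python3 -m creep '[[0,0,0,0,0,0],[0,0,0,0,0,0],[0,0,0,0,0,0],[0,0,-0.2,0,0,0],[0,0,-0.2,0,0,0],[0,0,0,0,0,0],[0,0,0,0,0,0]]' -0.3; python3 - <<'E'
from h import *
o=status.get_obs();print(o['joint_pos'],o['eef_pos'],o['ft_force'])
print(-cam('wrist')[1].T@cam('wrist')[2])
E
```

```text
clock: 7.55
eef_pos: [0.4601, -0.2814, -0.0041]
tool_rot: [-0.636, 0.772, 0.0, -0.0]
ft_force: [0.7, -0.2, -0.2]
grip_width: 0.03
grasp_force: 0.0
[-5.48936613e-01  4.88725401e-01 -1.97593950e-01  8.84857732e-01
 -1.40876684e-05 -1.92796392e+00] [ 0.46005324 -0.28139393 -0.00408885] [ 0.66461543 -0.16813993 -0.17055623]
[ 0.44742007 -0.34557318  0.17216565]
```

```bash
python3 -m creep '[[0,0,-0.2,0,0,0],[0,0,-0.2,0,0,0],[0,0,0,0,0,0]]';python3 -m creep '[[0,0,-0.2,0,0,0],[0,0,0,0,0,0]]'
```

```text
clock: 7.85
eef_pos: [0.4599, -0.2813, -0.0083]
tool_rot: [-0.636, 0.772, 0.0, -0.0]
ft_force: [0.6, -0.4, 0.2]
grip_width: 0.0296
grasp_force: 0.0
clock: 8.05
eef_pos: [0.46, -0.2814, -0.0102]
tool_rot: [-0.636, 0.772, 0.0, -0.0]
ft_force: [0.6, -1.0, -0.2]
grip_width: 0.0298
grasp_force: 0.0
```

```bash
python3 -m creep '[[0,0,-0.2,0,0,0],[0,0,-0.1,0,0,0],[0,0,0,0,0,0]]';python3 -m creep '[[0,0,-0.2,0,0,0],[0,0,0,0,0,0]]'
```

```text
clock: 8.35
eef_pos: [0.46, -0.2814, -0.0131]
tool_rot: [-0.636, 0.772, 0.0, -0.0]
ft_force: [-0.2, -0.0, -0.1]
grip_width: 0.0297
grasp_force: 0.0
clock: 8.55
eef_pos: [0.46, -0.2814, -0.0151]
tool_rot: [-0.636, 0.772, 0.0, -0.0]
ft_force: [0.8, -1.0, 0.0]
grip_width: 0.0295
grasp_force: 0.0
```

```bash
python3 -m creep '[[0,0,0,0,0,0],[0,0,0,0,0,0],[0,0,0,0,0,0],[0,0,0,0,0,0]]' -1
```

```text
clock: 8.95
eef_pos: [0.4602, -0.2815, -0.0149]
tool_rot: [-0.636, 0.772, -0.0, 0.0]
ft_force: [0.1, -0.3, 0.7]
grip_width: -0.0002
grasp_force: 0.0
```

```bash
python3 - <<'E'
from h import *
for z in(0,.01,.02,.03,.04):print(z,proj('side',[.46,-.2815,z]).round(1),proj('side',[.458,-.292,z]).round(1))
print('stem end',proj('side',[[.4526,-.308,.0],[.4526,-.308,.012]]),'obs 270,302.4')
b=camera('side')
d=b[270:305,255:290].astype(int).sum(2)//3
print('\n'.join(' '.join('%3d'%v for v in r) for r in d))
E
```

```text
0 [[271.9 295.3]] [[271.6 298.6]]
0.01 [[271.8 292.1]] [[271.5 295.4]]
0.02 [[271.7 288.9]] [[271.4 292.1]]
0.03 [[271.5 285.6]] [[271.3 288.8]]
0.04 [[271.4 282.3]] [[271.1 285.5]]
stem end [[270.20152101 303.81639589]
 [270.04193229 299.92765564]] obs 270,302.4
 27  26  26  29  34  32  33  33  27  24  27  25  22  23  31  84 151 136  56  25  27  28  35  56  71  42  34  35  34  36  33  28  30  27  30
 27  26  27  28  33  32  31  31  28  26  27  24  25  23  31  86 158 116  45  27  25  24  26  34  36  35  34  35  37  32  28  28  30  29  37
 26  26  24  27  27  29  32  31  27  24  24  23  23  21  32  92 167  97  35  23  22  22  29  34  34  32  33  36  32  31  30  26  30  38  85
 31  26  25  25  28  27  26  27  29  27  23  25  27  25  29  78 143  83  31  25  27  27  26  31  37  31  37  33  29  29  30  31  43  96 159
 72  29  26  26  28  25  25  24  26  25  27  27  25  26  23  40  72  43  25  26  26  26  27  28  29  31  31  29  27  28  28  46 108 180 208
150  73  32  25  26  24  24  24  27  28  25  25  25  25  25  23  34  28  27  25  25  25  24  28  27  28  31  36  31  29  46 109 181 210 
[... 3363 characters left out ...]

156 156 156 156 156 156 156 156 158 164 166 161 137 127 127 131 138 148 192 215 217 217 217 217 217 217 217 217 217 217 217 216 217 217 217
157 156 156 157 156 157 164 167 176 207 209 199 137 101 100 100 105 129 193 214 217 217 217 217 217 217 217 217 217 217 217 217 217 217 217
166 166 166 166 166 176 207 211 212 216 212 176 128  98  94  94  95 135 209 217 217 217 217 217 217 217 217 217 216 217 218 217 217 217 217
210 210 210 210 210 211 216 217 216 217 215 204 149 131 124 123 124 151 212 217 217 217 217 217 217 217 217 217 217 217 217 217 217 217 217
217 217 217 217 217 217 217 217 217 217 217 215 209 208 208 207 207 209 216 217 217 217 217 217 217 217 217 217 217 217 217 217 217 217 217
```

Both cameras show that the shut tips are about 37 mm behind the reported TCP. I'll reopen and go down to about −0.034, checking the force.

```bash
python3 -m creep '[[0,0,0,0,0,0],[0,0,0,0,0,0],[0,0,0,0,0,0],[0,0,-0.5,0,0,0],[0,0,-0.5,0,0,0],[0,0,-0.3,0,0,0],[0,0,0,0,0,0]]' -0.3
```

```text
clock: 9.7
eef_pos: [0.4595, -0.2811, -0.0288]
tool_rot: [-0.636, 0.772, 0.001, -0.0]
ft_force: [0.1, 0.6, -0.6]
grip_width: 0.0298
grasp_force: 0.0
```

```bash
python3 -m creep '[[0,0,-0.3,0,0,0],[0,0,-0.2,0,0,0],[0,0,0,0,0,0]]'; python3 -m creep '[[0,0,0,0,0,0],[0,0,0,0,0,0],[0,0,0,0,0,0],[0,0,0,0,0,0]]' -1
```

```text
clock: 10.0
eef_pos: [0.46, -0.2814, -0.0332]
tool_rot: [-0.636, 0.772, 0.0, -0.0]
ft_force: [-1.0, -0.2, -0.2]
grip_width: 0.0298
grasp_force: 0.0
clock: 10.4
eef_pos: [0.4604, -0.2816, -0.0326]
tool_rot: [-0.636, 0.772, -0.0, 0.0]
ft_force: [0.0, 0.6, 1.5]
grip_width: 0.0099
grasp_force: 61.1
```

Gripped at 61 N. Before lifting, I'll refine the gauge pose from w1.

```bash
python3 -m creep '[[0,0,1,0,0,0],[0,0,3,0,0,0],[0,0,4,0,0,0],[0,0,4,0,0,0],[0,0,3,0,0,0],[0,0,0,0,0,0],[0,0,0,0,0,0]]'; python3 - <<'E'
from h import *
import h
from scipy.optimize import least_squares
c=get_calibration('wrist');T=np.eye(4);T[:3,:3]=R.from_quat([-.540972,.84104,.000525,-.000547]).as_matrix();T[:3,3]=[.45011,.0347013,.281503]
M=np.linalg.inv(T@c['tool_from_camera']);K=h.cam('wrist')[0]
h.cam=lambda n:(K,M[:3,:3],M[:3,3])
f=lambda c:np.array([205+c[0]/5,190+c[1]/5])
for z in(0.0,.008,.012):
    q=unproj('w',[f((52,65)),f((372,22)),f((410,348))],z);d1=q[0]-q[1];d2=q[2]-q[1]
    print(z,np.linalg.norm(d1),np.linalg.norm(d2),np.degrees(np.arctan2(d1[1],d1[0])),np.degrees(np.arctan2(d2[1],d2[0]))-90,q)
q=unproj('w',[f((225,95)),f((249,252))],.058);d=q[1]-q[0];print('lips',q,np.degrees(np.arctan2(d[1],d[0]))-90)
for n,(a,b) in dict(floorL=((203,92),(222,258)),floorR=((262,88),(285,252))).items():
    q=unproj('w',[f(a),f(b)],.045);d=q[1]-q[0];print(n,q,np.degrees(np.arctan2(d[1],d[0]))-90,np.linalg.norm(d))
print('knob',unproj('w',[f((235,508))],.165))
E
```

```text
clock: 11.1
eef_pos: [0.4606, -0.2818, 0.1182]
tool_rot: [-0.636, 0.772, -0.001, 0.0]
ft_force: [-0.7, -0.4, -0.7]
grip_width: 0.0099
grasp_force: 60.9
0.0 0.101005971698902 0.10999927877003056 -16.626628344880576 -17.578438462784817 [[0.54855471 0.0312443  0.        ]
 [0.45177183 0.06014552 0.        ]
 [0.48499284 0.16500831 0.        ]]
0.008 0.09924086651260489 0.10807701324275344 -16.62662834488057 -17.57843846278483 [[0.54636137 0.0302657  0.008     ]
 [0.4512698  0.05866186 0.008     ]
 [0.48391026 0.16169215 0.008     ]]
0.012 0.09835831391945622 0.10711588047911484 -16.626628344880576 -17.578438462784817 [[0.5452647  0.02977639 0.012     ]
 [0.45101878 0.05792002 0.012     ]
 [0.48336897 0.16003406 0.012     ]]
lips [[0.49324574 0.0513003  0.058     ]
 [0.50681677 0.09533683 0.058     ]] -17.12807967119977
floorL [[0.50083098 0.05040555 0.045     ]
 [0.51752403 0.0976597  0.045     ]] -19.45633378325546 0.05011598881077983
floorR [[0.48509863 0.0562638  0.045     ]
 [0.49996832 0.10358604 0.045     ]] -17.44386845048696 0.04960344780963688
knob [[0.51242949 0.11524535 0.165     ]]
```

```bash
python3 -m creep '[[0.2,4,0,0,0,-1],[0.2,4.5,0,0,0,-1],[0.2,4.5,0,0,0,-1],[0.2,4.5,0,0,0,-1],[0.1,4.5,0,0,0,-1],[0.1,4,-1,0,0,-1],[0,0,-2,0,0,0],[0,0,0,0,0,0]]'; python3 -m creep '[[0,0,-1,0,0,0],[0,0,0,0,0,0],[0,0,0,0,0,0]]';  python3 - <<'E'
from h import *
o=status.get_obs();print(o['eef_pos'],o['tool_rot'],o['ft_force'],o['ft_torque'])
q=o['tool_rot'];print(np.degrees(2*np.arctan2(q[1],q[0])))
a=snap('wrist','w5')
g=np.array([.5125,.115]);yv=np.array([.294,.956]);xv=np.array([.956,-.294])
for n,(x,y,z) in dict(lipOL=(17,-66,58),lipOR=(-17,-66,58),lipIL=(17,-22,58),lipIR=(-17,-22,58),knob=(0,0,165),c1=(0,-66,45)).items():
    print(n,proj('wrist',[*(g+xv*x/1e3+yv*y/1e3),z/1e3]).round(1))
A=cv2.resize(a[200:350,180:380],(800,600),interpolation=cv2.INTER_CUBIC)
cv2.imwrite('pics/c5.png',A[:,:,::-1])
E
```

```text
clock: 11.9
eef_pos: [0.4663, -0.02, 0.0835]
tool_rot: [-0.596, 0.803, 0.003, -0.003]
ft_force: [0.2, -0.3, -1.2]
grip_width: 0.0101
grasp_force: 60.9
clock: 12.2
eef_pos: [0.4701, -0.0224, 0.077]
tool_rot: [-0.594, 0.804, 0.0, -0.0]
ft_force: [0.2, -0.5, -0.6]
grip_width: 0.0099
grasp_force: 60.9
[ 0.4700849  -0.0223754   0.07699883] [-5.94178278e-01  8.04333336e-01  1.24681874e-04 -2.09153481e-04] [ 0.15197665 -0.4704419  -0.58075569] [-0.0081995  -0.02601003  0.03826824]
252.90815353480073
lipOL [[251.  330.8]]
lipOR [[296. 331.]]
lipIL [[252.  378.7]]
lipIR [[294.8 378.8]]
knob [[272.7 596.6]]
c1 [[273.5 320.6]]
```

```bash
python3 - <<'E'
from h import *
a=cv2.imread('pics/w5.png');snap('side','s5');b=cv2.imread('pics/s5.png')
g=np.array([.5125,.115]);yv=np.array([.294,.956]);xv=np.array([.956,-.294])
P=lambda x,y,z:[*(g+xv*x/1e3+yv*y/1e3),z/1e3]
print(proj('side',[P(17,-66,58),P(-17,-66,58),P(0,0,165),P(0,-170,108),P(0,-170,120)]).round(1))
A=cv2.resize(a[250:375,224:324],(480,600),interpolation=cv2.INTER_CUBIC) #4.8
B=cv2.resize(b[170:270,250:300],(300,600),interpolation=cv2.INTER_CUBIC) #6
cv2.imwrite('pics/c5.png',np.hstack([A,B]))
E
```

```text
[[273.3 201.1]
 [261.9 200.4]
 [270.3 158.3]
 [260.2 204.3]
 [260.  200.5]]
```

View pics/c5.png

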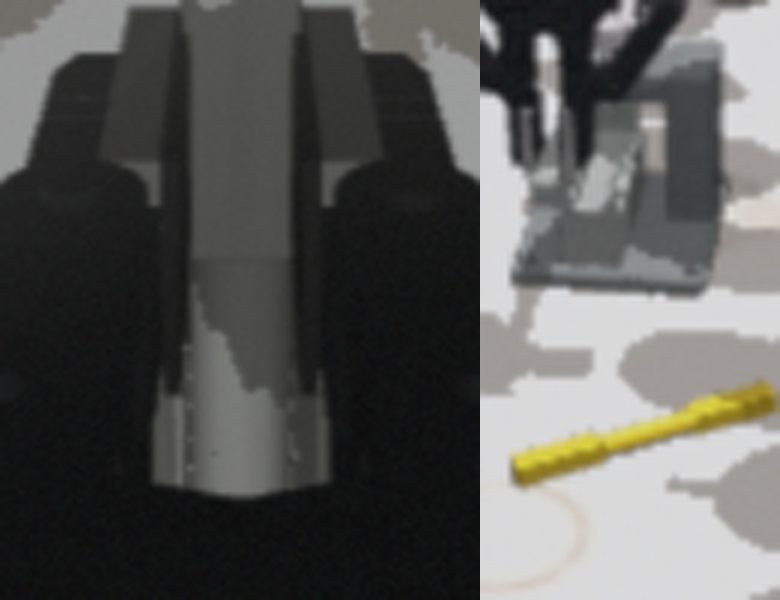

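In the wrist view the stem (centre column 241) is centred between the channel lips (152 and 330), so the lateral alignment is good. I'm lowering it into the channel.

```bash
python3 -m creep '[[0,0,-2,0,0,0],[0,0,-2,0,0,0],[0,0,-1,0,0,0],[0,0,-0.6,0,0,0],[0,0,0,0,0,0],[0,0,0,0,0,0]]'; python3 -m creep '[[0,0,-0.3,0,0,0],[0,0,0,0,0,0]]'
```

```text
clock: 12.9
eef_pos: [0.4708, -0.0216, 0.0217]
tool_rot: [-0.595, 0.804, -0.0, 0.0]
ft_force: [-0.1, 0.7, 0.4]
grip_width: 0.0099
grasp_force: 60.9
clock: 13.1
eef_pos: [0.4705, -0.0215, 0.0184]
tool_rot: [-0.595, 0.804, -0.0, 0.0]
ft_force: [0.7, 0.6, -0.8]
grip_width: 0.01
grasp_force: 60.9
```

```bash
python3 -m creep '[[0,0,-0.2,0,0,0],[0,0,-0.2,0,0,0],[0,0,0,0,0,0]]'; python3 -m creep '[[0,0,-0.1,0,0,0],[0,0,0,0,0,0]]'
```

```text
clock: 13.4
eef_pos: [0.47, -0.0215, 0.0138]
tool_rot: [-0.595, 0.804, 0.0, -0.0]
ft_force: [0.4, -0.9, -0.6]
grip_width: 0.0101
grasp_force: 60.9
clock: 13.6
eef_pos: [0.4701, -0.0215, 0.013]
tool_rot: [-0.595, 0.804, 0.0, -0.0]
ft_force: [-0.2, 0.1, -1.0]
grip_width: 0.0101
grasp_force: 60.9
```

```bash
python3 -m creep '[[0.15,0.5,0,0,0,0],[0.15,0.5,0,0,0,0],[0.15,0.5,0,0,0,0],[0.15,0.5,0,0,0,0],[0.15,0.5,0,0,0,0],[0,0,0,0,0,0]]'; python3 -m creep '[[0.15,0.5,0,0,0,0],[0.15,0.5,0,0,0,0],[0.15,0.5,0,0,0,0],[0,0,0,0,0,0],[0,0,0,0,0,0]]'
```

```text
clock: 14.2
eef_pos: [0.478, 0.0043, 0.0131]
tool_rot: [-0.595, 0.803, -0.0, 0.0]
ft_force: [-0.8, -1.3, -0.8]
grip_width: 0.0102
grasp_force: 60.9
clock: 14.7
eef_pos: [0.4822, 0.0186, 0.0131]
tool_rot: [-0.595, 0.804, -0.0, -0.0]
ft_force: [0.6, -0.1, -0.4]
grip_width: 0.0101
grasp_force: 60.9
```

```bash
python3 -m creep '[[0.12,0.38,0,0,0,0],[0.12,0.38,0,0,0,0],[0,0,0,0,0,0]]'; python3 -m creep '[[0.06,0.19,0,0,0,0],[0,0,0,0,0,0]]'; python3 -m creep '[[0.03,0.1,0,0,0,0],[0,0,0,0,0,0]]'
```

```text
clock: 15.0
eef_pos: [0.4849, 0.0266, 0.0131]
tool_rot: [-0.595, 0.804, -0.0, 0.0]
ft_force: [0.7, -0.6, -0.4]
grip_width: 0.0099
grasp_force: 60.9
clock: 15.2
eef_pos: [0.4853, 0.0282, 0.0131]
tool_rot: [-0.595, 0.804, 0.0, 0.0]
ft_force: [-0.6, -0.5, -0.2]
grip_width: 0.0103
grasp_force: 60.9
clock: 15.4
eef_pos: [0.4855, 0.0291, 0.0131]
tool_rot: [-0.595, 0.804, -0.0, 0.0]
ft_force: [-0.6, 0.1, 0.3]
grip_width: 0.0099
grasp_force: 60.9
```

```bash
for i in 1; do python3 -m creep '[[0.03,0.1,0,0,0,0],[0,0,0,0,0,0]]'|grep -E 'eef|force:'; done; python3 -m creep '[[0.02,0.06,0,0,0,0],[0,0,0,0,0,0]]'|grep -E 'eef|ft'
```

```text
eef_pos: [0.4857, 0.0298, 0.0131]
ft_force: [-0.7, -1.0, -0.3]
grasp_force: 60.9
eef_pos: [0.4856, 0.0298, 0.013]
ft_force: [-1.5, -3.6, 0.0]
```

```bash
python3 -m creep '[[0.02,0.06,0,0,0,0],[0,0,0,0,0,0]]'|grep -E 'eef|ft'
```

```text
eef_pos: [0.4856, 0.0298, 0.0129]
ft_force: [-1.4, -6.0, -0.4]
```

At the stop, with about 6 N. I'll relieve, seat and release.

```bash
python3 -m creep '[[-0.02,-0.06,-0.03,0,0,0],[0,0,0,0,0,0]]'; python3 -m creep '[[0,0,0,0,0,0],[0,0,0,0,0,0],[0,0,0,0,0,0]]' 0.0;  python3 -m creep '[[0,0,2,0,0,0],[-0.3,-1,3,0,0,0],[-0.3,-1,4,0,0,0],[-0.3,-1,4,0,0,0],[0,0,4,0,0,0],[0,0,0,0,0,0],[0,0,0,0,0,0],[0,0,0,0,0,0]]'; python3 - <<'E'
from h import *
o=status.get_obs();print(o['eef_pos'],o['tool_rot'],o['joint_pos'])
a=snap('wrist','w6')
g=np.array([.5125,.115]);yv=np.array([.294,.956]);xv=np.array([.956,-.294])
P=lambda x,y,z:[*(g+xv*x/1e3+yv*y/1e3),z/1e3]
print(proj('wrist',[P(0,-116,57),P(0,-66,57),P(17,-66,58),P(-17,-66,58),P(0,0,125),P(0,0,165)]).round(1))
E
```

```text
clock: 16.2
eef_pos: [0.4856, 0.0299, 0.0127]
tool_rot: [-0.595, 0.804, -0.0, -0.001]
ft_force: [-1.6, -4.4, 0.4]
grip_width: 0.0106
grasp_force: 61.0
clock: 16.5
eef_pos: [0.4865, 0.0314, 0.013]
tool_rot: [-0.595, 0.804, 0.0, 0.001]
ft_force: [-0.5, -1.1, 0.6]
grip_width: 0.0425
grasp_force: 0.0
clock: 17.3
eef_pos: [0.4763, 0.0009, 0.1817]
tool_rot: [-0.595, 0.804, 0.001, -0.001]
ft_force: [-0.3, -0.4, 0.1]
grip_width: 0.0424
grasp_force: 0.0
[0.47625272 0.00094483 0.18174341] [-5.95061343e-01  8.03679773e-01  6.76811690e-04 -6.02096974e-04] [ 1.71891242e-03  2.03118355e-01 -8.51871383e-02  1.28426347e+00
  3.74358025e-04 -1.27296598e+00]
[[271.9 204.5]
 [271.8 250. ]
 [255.9 250.3]
 [287.7 250.3]
 [271.3 345.3]
 [271.  380. ]]
```

```bash
python3 - <<'E'
import cv2
a=cv2.imread('pics/w6.png',0)
print('col',list(a[192:262:2,272]))
for v in(200,206,212,225,240,255):print(v,list(a[v,250:294]))
E
```

```text
col [np.uint8(165), np.uint8(164), np.uint8(165), np.uint8(165), np.uint8(165), np.uint8(97), np.uint8(82), np.uint8(100), np.uint8(111), np.uint8(96), np.uint8(99), np.uint8(111), np.uint8(97), np.uint8(98), np.uint8(96), np.uint8(94), np.uint8(99), np.uint8(138), np.uint8(139), np.uint8(139), np.uint8(138), np.uint8(138), np.uint8(137), np.uint8(137), np.uint8(137), np.uint8(116), np.uint8(132), np.uint8(132), np.uint8(132), np.uint8(131), np.uint8(131), np.uint8(130), np.uint8(130), np.uint8(129), np.uint8(130)]
200 [np.uint8(165), np.uint8(165), np.uint8(165), np.uint8(165), np.uint8(166), np.uint8(165), np.uint8(165), np.uint8(165), np.uint8(164), np.uint8(164), np.uint8(164), np.uint8(164), np.uint8(165), np.uint8(164), np.uint8(165), np.uint8(164), np.uint8(165), np.uint8(164), np.uint8(165), np.uint8(165), np.uint8(165), np.uint8(164), np.uint8(165), np.uint8(165), np.uint8(164), np.uint8(165), np.uint8(162), np.uint8(140), np.uint8(125), np.uint8(123), np.uint8(123), np.uint8(124), np.uint8(124), np.uint8(124), np.uint8(124), np.uint8(124), np.uint8(124), np.uint8(124), np.u
[... 2649 characters left out ...]
), np.uint8(74), np.uint8(75), np.uint8(75), np.uint8(77)]
255 [np.uint8(70), np.uint8(69), np.uint8(68), np.uint8(69), np.uint8(70), np.uint8(70), np.uint8(75), np.uint8(111), np.uint8(128), np.uint8(106), np.uint8(89), np.uint8(89), np.uint8(91), np.uint8(109), np.uint8(89), np.uint8(91), np.uint8(101), np.uint8(120), np.uint8(108), np.uint8(106), np.uint8(117), np.uint8(125), np.uint8(130), np.uint8(130), np.uint8(127), np.uint8(120), np.uint8(108), np.uint8(92), np.uint8(75), np.uint8(94), np.uint8(101), np.uint8(100), np.uint8(100), np.uint8(105), np.uint8(125), np.uint8(116), np.uint8(85), np.uint8(72), np.uint8(72), np.uint8(71), np.uint8(71), np.uint8(73), np.uint8(72), np.uint8(79)]
```

```bash
python3 -m creep '[[0,0,5,0,0,0],[0.8,2.5,2,0,0,0],[1.2,3.6,0,0,0,0],[1.2,3.6,0,0,0,0],[0.4,1.7,0,0,0,0],[0,0,0,0,0,0],[0,0,0,0,0,0]]'
```

```text
clock: 18.05
eef_pos: [0.5122, 0.1146, 0.2512]
tool_rot: [-0.595, 0.803, 0.001, -0.002]
ft_force: [-0.4, -0.3, -0.7]
grip_width: 0.0426
grasp_force: 0.0
```

The stem end lies at v≈205, against 204.5 predicted, and is parallel to the channel, so it is home. Next I'll go down on the ratchet knob.

```bash
python3 -m creep '[[0,0,-3,0,0,0],[0,0,-3,0,0,0],[0,0,-3,0,0,0],[0,0,-3,0,0,0],[0,0,-2,0,0,0],[0,0,-1,0,0,0],[0,0,0,0,0,0],[0,0,0,0,0,0]]'; python3 -m creep '[[0,0,0,0,0,0]]'
```

```text
clock: 18.85
eef_pos: [0.5135, 0.1142, 0.1036]
tool_rot: [-0.595, 0.804, -0.0, 0.0]
ft_force: [0.2, 0.5, 0.3]
grip_width: 0.0428
grasp_force: 0.0
clock: 18.95
eef_pos: [0.5141, 0.1146, 0.1042]
tool_rot: [-0.595, 0.804, -0.001, 0.001]
ft_force: [-0.1, 0.0, 1.0]
grip_width: 0.0425
grasp_force: 0.0
```

```bash
python3 -m creep '[[0,0,0,0,0,0],[0,0,0,0,0,0],[0,0,0,0,0,0],[0,0,0,0,0,0]]' -1; python3 -c "
from h import *
o=status.get_obs();print(o['ft_force'],o['ft_torque'],o['eef_pos'],o['tool_rot'])"
```

```text
clock: 19.35
eef_pos: [0.5134, 0.1149, 0.1041]
tool_rot: [-0.595, 0.804, -0.0, 0.001]
ft_force: [-1.9, -0.6, 6.4]
grip_width: 0.0205
grasp_force: 58.6
[-1.91892618 -0.59485666  6.40832529] [-4.16899861e-04  4.24294334e-01 -3.29669114e-04] [0.51340211 0.11494821 0.10410433] [-5.95007997e-01  8.03719297e-01 -2.36992335e-04  8.48362291e-04]
```

```bash
cat > t.py <<'E'
from h import *
o=status.get_obs();q=o['tool_rot'];print('yaw %.1f'%np.degrees(2*np.arctan2(q[1],q[0])),'T',o['ft_torque'].round(3),'F',o['ft_force'].round(1),o['clock'],'j6 %.2f'%o['joint_pos'][5])
E
python3 -m creep '[[0,0,0.05,0,0,-5],[0,0,0,0,0,-8],[0,0,0,0,0,-8],[0,0,0,0,0,-8],[0,0,0,0,0,-8]]' >/dev/null; python3 t.py;python3 -m creep '[[0,0,0,0,0,-5],[0,0,0,0,0,-5]]';python3 t.py
```

```text
yaw 215.7 T [-0.329 -0.05   0.062] F [ 0.4 -1.   1.9] 19.85 j6 -0.40
clock: 20.05
eef_pos: [0.514, 0.1143, 0.1042]
tool_rot: [-0.223, 0.975, -0.001, 0.001]
ft_force: [0.0, -1.3, 2.1]
grip_width: 0.0201
grasp_force: 58.6
yaw 205.8 T [-0.37  -0.097  0.115] F [ 0.  -1.3  2.1] 20.05 j6 -0.23
```

```bash
python3 -m creep '[[0,0,0,0,0,-5]]'>/dev/null;python3 t.py
python3 -m creep '[[0,0,0,0,0,-5]]'>/dev/null;python3 t.py
python3 -m creep '[[0,0,0,0,0,-5]]'>/dev/null;python3 t.py
python3 -m creep '[[0,0,0,0,0,-5]]'>/dev/null;python3 t.py
```

```text
yaw 200.8 T [-0.467 -0.057  0.051] F [-0.1 -1.7  2.8] 20.15 j6 -0.14
yaw 195.8 T [-0.502 -0.135  0.113] F [ 0.2 -1.5  2.7] 20.25 j6 -0.06
yaw 190.8 T [-0.565 -0.128  0.126] F [ 1.2 -2.5  2.8] 20.35 j6 0.03
yaw 185.8 T [-0.572 -0.113  0.104] F [ 0.6 -2.1  3. ] 20.45 j6 0.12
```

```bash
python3 -m creep '[[0,0,0,0,0,-5]]'>/dev/null;python3 t.py
python3 -m creep '[[0,0,0,0,0,-5]]'>/dev/null;python3 t.py
python3 -m creep '[[0,0,0,0,0,-5]]'>/dev/null;python3 t.py
python3 -m creep '[[0,0,0,0,0,-5]]'>/dev/null;python3 t.py
python3 -m creep '[[0,0,0,0,0,-5]]'>/dev/null;python3 t.py
```

```text
yaw 180.8 T [-0.567 -0.063  0.11 ] F [ 0.5 -2.   1.9] 20.55 j6 0.21
yaw 175.8 T [-0.717 -0.076  0.089] F [ 1.8 -2.3  2.9] 20.65 j6 0.29
yaw 170.8 T [-0.743 -0.054  0.076] F [ 0.6 -3.   3.2] 20.75 j6 0.38
yaw 165.8 T [-0.783 -0.055  0.178] F [ 0.2 -4.   2.9] 20.85 j6 0.47
yaw 160.8 T [-0.76  -0.048  0.177] F [ 0.7 -3.3  3.2] 20.95 j6 0.55
```

```bash
for i in 1 2 3 4 5; do python3 -m creep '[[0,0,0,0,0,0]]'>/dev/null;python3 t.py; done
```

```text
yaw 161.0 T [-1.029 -0.054 -0.027] F [ 0.8 -4.2  3.1] 21.05 j6 0.55
yaw 161.1 T [-1.231 -0.122  0.01 ] F [ 0.4 -5.3  5. ] 21.15 j6 0.55
yaw 161.1 T [-1.255 -0.128 -0.01 ] F [ 0.7 -5.8  7.2] 21.25 j6 0.55
yaw 161.1 T [-1.309 -0.105  0.052] F [ 0.9 -5.1  6. ] 21.35 j6 0.55
yaw 161.1 T [-1.226 -0.077  0.022] F [ 1.2 -4.7  5.1] 21.45 j6 0.55
```

```bash
python3 -m creep '[[0,-0.08,0,0,0,-4]]'>/dev/null;python3 t.py
python3 -m creep '[[0,0,0,0,0,-4]]'>/dev/null;python3 t.py
python3 -m creep '[[0,0,0,0,0,-4]]'>/dev/null;python3 t.py
```

```text
yaw 157.0 T [-0.638 -0.053  0.116] F [-0.  -2.8  3.9] 21.55 j6 0.62
yaw 152.9 T [-0.931 -0.092  0.148] F [-0.1 -4.5  5.3] 21.65 j6 0.69
yaw 148.9 T [-0.987 -0.05   0.159] F [ 0.  -3.7  5.7] 21.75 j6 0.76
```

```bash
python3 - <<'E'
from h import *
snap('wrist','k1');print(proj('wrist',[[.5128,.1146,.125],[.5128,.1146,.165]]))
E
python3 -m creep '[[0,0,0,0,0,-4]]'>/dev/null;python3 t.py
python3 - <<'E'
from h import *
b=snap('wrist','k2');a=cv2.imread('pics/k1.png')[:,:,::-1]
s=np.s_[225:325,235:315]
cv2.imwrite('pics/k12.png',np.hstack([cv2.resize(x[s],(400,500),interpolation=cv2.INTER_CUBIC) for x in(a,b)])[:,:,::-1])
E
```

```text
[[272.64341185 256.44066361]
 [272.32810214 293.26383792]]
yaw 145.0 T [-1.026  0.049  0.178] F [ 0.3 -4.4  5.7] 21.9 j6 0.83
```

View pics/k12.png

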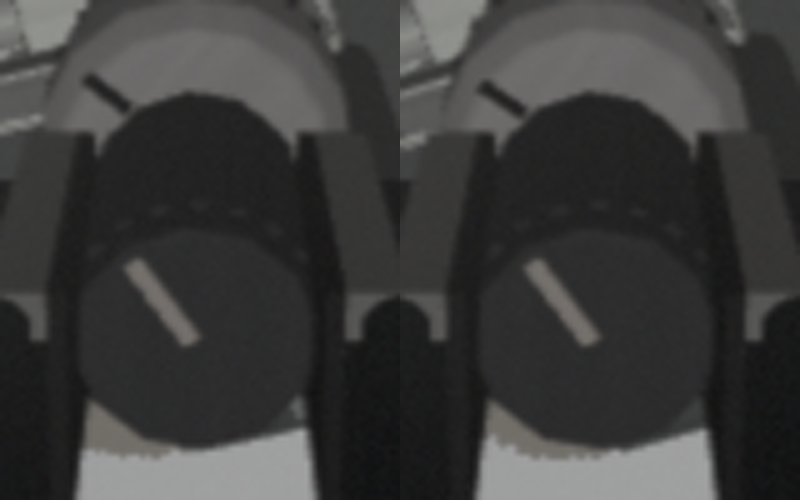

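The picture shows the black thimble line turning back relative to the white knob line between the two frames, (88,77) → (480−400,85). So the ratchet is slipping. Now I'll measure the slip angle.

```bash
python3 - <<'E'
from h import *
f=lambda u,v:[235+u/5,225+v/5]
a=lambda p:np.degrees(np.arctan2(p[0][1]-p[1][1],p[0][0]-p[1][0]))
for b,w in([(88,77),(128,110)],[(131,263),(192,341)]),([(80,84),(123,111)],[(131,263),(193,341)]):
    B=unproj('wrist',[f(*x) for x in b],.1255);W=unproj('wrist',[f(*x) for x in w],.1655)
    print(a(B),a(W),a(B)-a(W))
    c=W[1];print('line via centre',c)
E
```

```text
-166.76334342331913 179.89844125957055 -346.6617846828897
line via centre [0.512785   0.11520053 0.1655    ]
-159.16274823241662 -179.6557885519101 20.493040319493474
line via centre [0.5128342  0.11527055 0.1655    ]
```

Slip is now about 18–20°. I'll add 12° for a total of about 31°, then release and retreat straight up.

```bash
python3 -m creep '[[0,0,0,0,0,-4],[0,0,0,0,0,-4],[0,0,0,0,0,-4]]'>/dev/null;python3 t.py
python3 -m creep '[[0,0,0,0,0,0],[0,0,0,0,0,0],[0,0,0,0,0,0]]' 0.0
python3 -m creep '[[0,0,3,0,0,0],[0,0,4,0,0,0],[0,0,4,0,0,0],[-1,-3,3,0,0,0],[0,0,0,0,0,0],[0,0,0,0,0,0],[0,0,0,0,0,0],[0,0,0,0,0,0]]'
python3 - <<'E'
from h import *
o=status.get_obs();a=snap('wrist','k3')
c=np.array([.5128,.115])
# ring profiles: black line on thimble top (r 15 mm, z .125), white line on knob top (r 6, z .165)
g=cv2.cvtColor(a,cv2.COLOR_RGB2GRAY)
t=np.radians(np.arange(0,360,6))
for z,r in((.125,.0155),(.165,.007)):
    P=proj('wrist',np.c_[c[0]+r*np.cos(t),c[1]+r*np.sin(t),0*t+z])
    v=cv2.remap(g,P[:,:1].astype('f4'),P[:,1:].astype('f4'),cv2.INTER_LINEAR).ravel()
    print(z,[(int(k),int(x)) for k,x in zip(np.degrees(t),v)])
E
```

```text
yaw 132.9 T [-1.115  0.094  0.187] F [-0.8 -4.7  5.6] 22.25 j6 1.04
clock: 22.55
eef_pos: [0.5125, 0.1144, 0.1028]
tool_rot: [0.398, 0.917, 0.0, -0.001]
ft_force: [0.4, 0.2, -0.6]
grip_width: 0.0424
grasp_force: 0.0
clock: 23.35
eef_pos: [0.5021, 0.0842, 0.2415]
tool_rot: [0.398, 0.917, -0.001, -0.002]
ft_force: [-0.1, 0.2, -0.3]
grip_width: 0.0427
grasp_force: 0.0
0.125 [(0, 72), (6, 73), (12, 74), (18, 73), (24, 72), (29, 69), (36, 88), (42, 115), (48, 128), (54, 133), (59, 129), (66, 127), (72, 126), (78, 128), (84, 125), (90, 121), (96, 119), (102, 116), (108, 109), (114, 97), (119, 91), (126, 92), (132, 93), (138, 92), (144, 93), (150, 93), (156, 91), (162, 91), (168, 92), (174, 92), (180, 92), (186, 92), (192, 92), (198, 94), (204, 105), (210, 115), (216, 119), (222, 115), (228, 124), (234, 119), (239, 119), (246, 124), (252, 125), (258, 121), (264, 122), (270, 125), (276, 122), (282, 100), (288, 72), (294, 72), (300, 74), (306, 74), (312, 73), (318, 73), (324, 73), (330, 74), (336, 75), (342, 74), (348, 73), (354, 74)]
0.165 [(0, 73), (6, 73), (12, 72), (18, 72), (24, 74), (29, 73), (36, 73), (42, 73), (48, 73), (54, 73), (59, 74), (66, 73), (72, 73), (78, 72), (84, 73), (90, 73), (96, 73), (102, 73), (108, 74), (114, 74), (119, 74), (126, 73), (132, 73), (138, 74), (144, 74), (150, 75), (156, 88), (162, 117), (168, 138), (174, 121), (180, 90), (186, 76), (192, 75), (198, 75), (204, 74), (210, 74), (216, 74), (222, 74), (228, 75), (234, 75), (239, 75), (246, 74), (252, 74), (258, 74), (264, 75), (270, 74), (276, 73), (282, 72), (288, 73), (294, 73), (300, 74), (306, 73), (312, 73), (318, 74), (324, 75), (330, 75), (336, 74), (342, 74), (348, 73), (354, 73)]
```

The white line is at 168° and the black line was last measured at about 201°, so the slip is about 33° (0.57 rad). The gripper is clear.

```bash
python3 -c "
from workcell import ticket
print(ticket.job_done())"
```

```text
the job is handed in; nothing more can be done
None
```

I handed the job in at about 23 s: the long stem lies home against the stop (about 6 N on contact), clamped, with the ratchet slipped an estimated 33° (0.57 rad), but the clamp force wasn't measured and no verdict came back.

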